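Scan the gearbox code, then snap the inspection cover home

TASK

Pick up the code reader and hold it steady for a good second, pointing straight down from a hand's breadth (about 80 mm) above the square code plate at the bottom of the gearbox housing's round pocket, then stand the reader back upright on its rubber mat. After that, press the black round cover into the pocket until it snaps in and sits flush on the steel seat ring, and keep pressing down on it firmly: finish while still pressing, do not let go. Leave the other things on the bench where they are.

Things in the scene. Friction and masses are not known exactly. Their poses are not given: they have to be found in the camera images.
- housing: Cast aluminium gearbox housing fixed to the bench near its middle, yaw within 0.5 rad: block 150 (its x) x 120 (y; 127 over fins) x 56 mm high on a foot 170 x 100 x 12, with a round upright pocket of 68 mm diameter, 34 deep, in the middle of its top; three spring balls stand out of the pocket's wall. Origin: centre of the underside, on the pocket's axis; z up.
- rim: Steel seat ring fixed on the housing around the pocket: outer diameter 98, inner 72, 4 mm high, top 60 mm above the bench; the cover's flange lands on it. Origin: centre of its underside, on the pocket's axis. Cover home: its origin 34 mm above the bench on this axis, any yaw.
- code (a point): Centre of the top of the square code plate (steel, 40 x 40 mm, black dot pattern), flat on the pocket's floor, 24 mm above the bench, on the pocket's axis; z up. It is read while the reader is held straight above: window 50 to 120 mm higher, within 20 mm sideways and 10 degrees of upright, nearly still for 1 s.
- reader: Grey hand-held code reader, about 0.2 kg, 124 mm tall, standing on its flared round hood (64 mm diameter at the bottom, 38 at 36 mm height); above it the body, 44 (its x) x 36 mm (its y), up to 120 mm. Grip it across the 36 mm, about 98 mm up. Origin: centre of the underside, which is its window, looking along -z. Starts on its mat, within 20 mm (x, y) of the mat's centre.
- mat: Black rubber mat 150 x 150 x 3 mm, fixed to the bench, to the left or right of the housing; the reader starts on it and is to stand on it again. Origin: centre of its underside, which is at bench level.
- cover: Black plastic snap cover, about 0.12 kg, right way up on the bench, on the other side of the housing from the mat. From below: round plug (48 mm diameter at the bottom, widening to a 62 mm bead at 8 to 9.5 mm height, then a 52 mm groove up to 26 mm), flange of 92 mm diameter from 26 to 32 mm, then the grip rib. Origin: centre of the plug's underside, z up.
- cover_rib (a point): Middle of the cover's straight grip rib, 54 mm above the cover's origin. The rib is 60 mm along the cover's x, 24 mm across its y, and stands from 32 to 64 mm height on the flange: grip it across the 24 mm.
- ball0 (a joint): How far (m) spring ball 0 of three in the pocket wall is pushed outward: 0 when free or in the cover's groove, about 0.004 as the bead passes. Steel, 12 mm diameter, 7 mm proud, centre 49 mm above the bench. Pressing the cover in: balls touch about 12 mm above home, push grows to 10 to 15 N, about 6 mm above home they jump into the groove and the push drops.
- ball1 (a joint): How far (m) spring ball 1 of three in the pocket wall is pushed outward: 0 when free or in the cover's groove, about 0.004 as the bead passes. Steel, 12 mm diameter, 7 mm proud, centre 49 mm above the bench.
- ball2 (a joint): How far (m) spring ball 2 of three in the pocket wall is pushed outward: 0 when free or in the cover's groove, about 0.004 as the bead passes. Steel, 12 mm diameter, 7 mm proud, centre 49 mm above the bench.
- bearing: Bystander: steel bearing ring 84 mm diameter, 20 mm high, lying on the bench beyond the housing. Origin: centre of its underside.
- wrench: Bystander: steel wrench lying on the bench on the left, beyond the work. Origin on its shaft, at bench level.
- spraycan: Bystander: spray can 60 mm diameter, 170 mm tall, standing at the right. Origin: centre of its underside.
Things that resemble listed ones, but are neither listed nor needed, are in the scene too. What is shaped like the reader but orange is not meant.

How it is judged:
On the way, in this order (a step that is already met when the one before it is completed fails the run):
1. the reader is held steady for about a second, pointing straight down at the code plate from 50 to 120 mm above it (z of reader in the frame of code between 0.05 and 0.12 m and horizontal distance between reader and code below 0.02 m and angle between reader's own z axis and vertical below 0.175 rad and linear speed of reader below 0.03 m/s and angular speed of reader below 0.3 rad/s and contact force between the fingers and reader above 1 N), for 0.8 s.
2. the reader stands upright on its mat again, let go (horizontal distance between reader and mat below 0.06 m and height (world z) of reader below 0.01 m and angle between reader's own z axis and vertical below 0.1 rad and linear speed of reader below 0.03 m/s and contact force between the fingers and reader below 0.05 N), for 0.2 s.
3. the cover is snapped home: flange on the seat ring, balls in its groove (z of cover in the frame of housing between 0.031 and 0.0365 m and horizontal distance between cover and code below 0.004 m and angle between cover's own z axis and vertical below 0.07 rad and value of joint each of ball0, ball1, ball2 below 0.0028 m), for 0.2 s.
At the end, for the whole second after the job is handed in: Cover home (origin 31 to 36.5 mm above the housing's underside, within 4 mm of the axis, 0.07 rad of level, balls under 2.8 mm out of place), pressed by the fingers onto the ring with over 5 N; reader upright within 0.1 rad, still, let go, within 60 mm of its mat's centre (all of step 2 and all of step 3 and contact force between cover and rim above 5 N and contact force between the fingers and cover above 2 N); the arm keeps its last pose, push and grip.
It fails at once if the bearing is shifted by more than 30 mm (distance of bearing from where it was at the start of the episode above 0.03 m).
It fails at once if the wrench is shifted by more than 30 mm (distance of wrench from where it was at the start of the episode above 0.03 m).
It fails at once if the spray can is shifted by more than 30 mm (distance of spraycan from where it was at the start of the episode above 0.03 m).
It also fails if it takes over 64 s, if anything falls off the work surface, if the arm or the gripper's body presses on something with over 40 N, if the wrist force passes 120 N, or if a joint passes its speed limit or range.

ROBOT

A 6-joint arm with a two-finger parallel gripper is mounted at the origin on the work surface. World frame = base frame: x ahead of the robot, y to its left, z up, the work surface at z = 0. Lengths are in m, angles in rad, forces in N, time in s.
With the tool pointing down it reaches from about 0.225 to 0.875 m from the base axis. Payload 3.4 kg.
Tool frame: the origin (TCP) lies midway between the tips of the shut fingers; the grasp point (between the pads) lies 19 mm behind it (manip.grasp_offset is the distance from the TCP to the grasp point, in m); x points along the fingers, y is the direction in which the jaws open and shut, and the axes are right-handed (so a half turn about x gives the same grasp; the last joint's range is limited). The gripper opens to 85 mm and grips with 20 to 120 N. Pads are 22 mm wide; open, the fingers measure 114 mm over their backs; the gripper's body (76 mm by 85 mm) begins 54 mm behind the grasp point. The pads swing forward as they close: fully open they stand 13 mm farther back than shut.
Start: joints at [-1.362, 0.276, 1.505, -0, 1.361, -0.121], TCP at [0.186, -0.544, 0.231] pointing down, gripper open.
Joint ranges: [-2.89, 2.89], [-0.75, 2.08], [0.22, 2.7], [-1.18, 4.32], [0.11, 2.71], [-2.7, 2.7]. Speed limits (rad/s): [2.57, 2.57, 3.14, 3.14, 3.14, 3.14].

INTERFACE

Orientations are given as a unit quaternion [w, x, y, z].
In Python, from rig import manip gives the robot as it stands.
- The arm moves only by the shell command python3 -m creep 'ROWS' [OPENING] [FORCE]. ROWS is a JSON object of lists of equal length, an entry for each row: "delta_pos": the shift along the tool's x, y, z in cm, a list of three; "dr": the turn, a rotation vector about the tool's x, y, z in rad, a list of three. In form: {"delta_pos": [[dx, dy, dz], ...], "dr": [[rx, ry, rz], ...]}. A call has 1 to 10 rows; each row is the pose to reach, as a shift and turn from the pose commanded when the call began, along the tool's axes at that moment; what a row does not reach only later rows make up. A row lasts 1/10 s, in which the tool goes at most 50 mm and 8.59 degrees, less where a joint would pass 70% of its speed; a pose out of reach is approached as far as the arm can. A call with a gripper value outside its range is refused whole. OPENING is the opening, from -1 (shut) to 1 (fully open), set as the call begins (- or left out, the last holds). The fingers move at their own pace and stop on an object; FORCE is the grip in N (left out, the last holds). Time passes only in rows, so rows that repeat a pose let the fingers close. It gives the time, the measured TCP pose, the force and the opening at its end, in the units of the state.
- manip.get_state(): the state, without advancing time (a new reading comes with each control period).
- manip.get_image(name): name is "side" or "top"; returns a dict with "pixels" (400x640x3 uint8, blue, green, red), "depth" (400x640 float32, m along the optical axis (not along the pixel's ray), 0 where there is no reading), "intrinsics" (3x3 intrinsics, pixels), "rvec" (rotation vector, rad) and "tvec" (3), from world to camera coordinates, as OpenCV has them. Camera axes: x right, y down, z forward; pixel columns grow to the right and rows downward; lengths in m; the calibration is good to about 2 mm. A picture is of the moment at which its call begins.
- manip.sign_off(): hands the job in, once; it reports no verdict.
The state is a dict: "clock": time; "qpos": joint angles; "qd": joint speeds; "effort": joint torques, N m; "position": TCP position; "ee_rot": TCP orientation; "contact_force": force on the tool from outside, world axes, zero at the start; "moment": the same for the moment, N m; "width": finger opening in m.
Only numpy, scipy, OpenCV 4.12 (cv2) and the standard library are available. Lean on these libraries where they do the work, as an engineer would, in place of code of your own. Each camera call takes 0.05 s, during which the arm holds its last target. There are 200 camera calls.

## Working session

There is one attempt and no reset: what is moved stays moved. The work goes in short steps, Python scripts to look and compute and a shell command to move; the robot and the scene stay as the last step left them, time stands still between calls to the robot, and variables do not carry over. Pictures are saved under pics/ and viewed, about 8 in all and at most 12, crops included, and the job is handed in when it is done.

```bash
mkdir -p pics
cat > h.py <<'E'
import numpy as np,cv2
from rig import manip
from scipy.spatial.transform import Rotation as R
def cam(n):
    im=manip.get_image(n); return im
def world(im):
    d=im["depth"];K=np.array(im["intrinsics"]);h,w=d.shape
    u,v=np.meshgrid(np.arange(w),np.arange(h))
    P=np.stack([(u-K[0,2])/K[0,0]*d,(v-K[1,2])/K[1,1]*d,d],-1)
    Rm=cv2.Rodrigues(np.array(im["rvec"],float))[0]
    return (P-np.array(im["tvec"]).ravel())@Rm
def rot():
    q=manip.get_state()["ee_rot"]; return R.from_quat([q[1],q[2],q[3],q[0]]).as_matrix()
def delta(p):  # world target TCP -> tool cm
    return np.round(rot().T@(np.array(p)-np.array(manip.get_state()["position"]))*100,2)
E
python3 - <<'E'
from h import *
print(manip.get_state(),manip.grasp_offset);print(rot().round(3))
for n in("top","side"):
    im=cam(n);cv2.imwrite(f"pics/{n}0.png",im["pixels"]);np.savez(f"{n}0.npz",**im)
    Rm=cv2.Rodrigues(np.array(im["rvec"],float))[0];print(n,-Rm.T@np.array(im["tvec"]).ravel(),Rm.round(2).tolist(),im["intrinsics"])
E
```

```text
{'clock': 0.0, 'qpos': array([-1.36203477e+00,  2.76607455e-01,  1.50614702e+00, -2.89802323e-06,
        1.36068642e+00, -1.21042901e-01]), 'qd': array([ 0.0003568 ,  0.00015833, -0.00065022,  0.0003051 ,  0.00167665,
       -0.00013472]), 'effort': array([ 6.28099006e-04, -4.16769826e+01, -2.45808417e+01, -5.47545151e-04,
        1.08598653e-02, -8.42051634e-06]), 'position': array([ 0.18607833, -0.5434987 ,  0.23042707]), 'ee_rot': array([-0.11542312, -0.69748448, -0.11672868,  0.69754378]), 'contact_force': array([-0.79696868, -1.21173489,  0.73135847]), 'moment': array([0.04241786, 0.00710962, 0.00614637]), 'width': 0.08547666747916034} 0.0187
[[-0.     0.324 -0.946]
 [ 0.002 -0.946 -0.324]
 [-1.    -0.002 -0.   ]]
top [ 0.51583321 -0.05560564  1.15431482] [[-0.01, -1.0, 0.03], [-1.0, 0.0, -0.05], [0.05, -0.03, -1.0]] [[375.70091406   0.         326.26500263]
 [  0.         375.70091406 199.50011617]
 [  0.           0.           1.        ]]
side [ 0.45975558 -0.75313404  0.85863521] [[0.98, -0.22, -0.01], [-0.17, -0.74, -0.65], [0.13, 0.63, -0.76]] [[378.76507963   0.         324.43476221]
 [  0.         378.76507963 201.08369248]
 [  0.           0.           1.        ]]
```

View pics/top0.png

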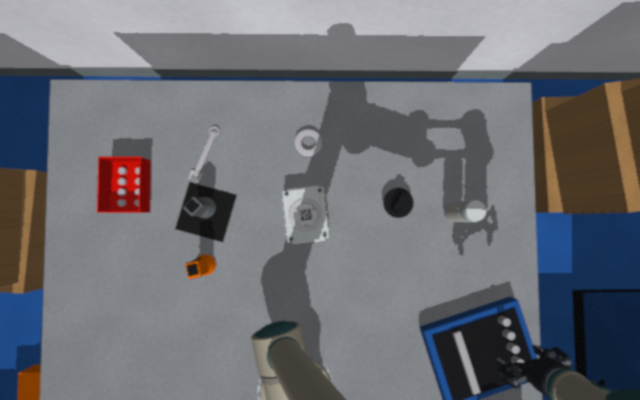

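View pics/side0.png

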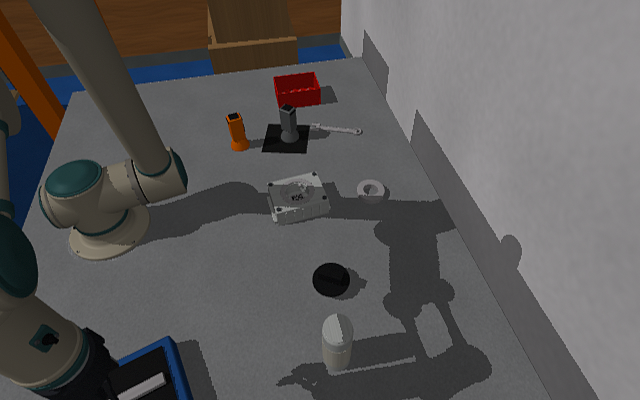

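Top view: the grey reader is on its mat at (203,208), the orange lookalike at (200,266), the housing at (306,214) and the black cover at (398,202). The spray can is at (473,211), the bearing at (308,141) and the wrench at (205,150). The grey one on the mat is the reader meant. In the side view it is at (288,122) on the mat at (287,138), with the orange one at (236,131) off the mat.

Run:
```python
from h import *
def rect(pts):
    r=cv2.minAreaRect((pts[:,:2]*1000).astype(np.float32)); b=cv2.boxPoints(r)
    e=[b[1]-b[0],b[2]-b[1]]; return "c",np.round(r[0],1),[(round(float(np.hypot(*x)),1),round(float(np.degrees(np.arctan2(x[1],x[0]))),1)) for x in e]
for n in("top","side"):
    im=dict(np.load(n+"0.npz"));W=world(im);px=im["pixels"].astype(int)
    x,y,z=W[...,0],W[...,1],W[...,2]
    def roi(cx,cy,r,lo,hi): return (np.hypot(x-cx,y-cy)<r)&(z>lo)&(z<hi)&(im["depth"]>0)
    if n=="top":
        cs={k:W[v,u] for k,(u,v) in dict(reader=(196,207),code=(306,214),cover=(398,202),mat=(225,225)).items()};print({k:v.round(3).tolist() for k,v in cs.items()})
    for k,key,r,lo,hi in(("readertop","reader",.07,.11,.14),("readerall","reader",.08,.012,.14),("rib","cover",.06,.055,.075),("flange","cover",.07,.022,.042),("house","code",.12,.045,.07),("rim","code",.06,.0575,.07)):
        m=roi(*cs[key][:2],r,lo,hi);P=W[m]
        if len(P)>5: print(n,k,len(P),"z",np.median(P[:,2]).round(4),rect(P),P[:,:2].mean(0).round(4))
    m=(px.max(-1)<60)&roi(*cs["mat"][:2],.16,-.01,.012);P=W[m];print(n,"mat",rect(P),np.median(P[:,2]))
    m=(px.max(-1)<90)&roi(*cs["code"][:2],.03,.015,.035);print(n,"code",rect(W[m]))
top=cv2.imread("pics/top0.png");side=cv2.imread("pics/side0.png")
a=cv2.resize(top[160:290,160:440],None,fx=2.8,fy=2.8,interpolation=2)[:300];
b=cv2.resize(side[90:200,200:380],(400,244),interpolation=2);c=cv2.resize(side[250:310,300:380],(384,244),interpolation=2)
bc=np.hstack([b,c]);cv2.imwrite("pics/crop.png",np.vstack([cv2.resize(a,(784,300)),bc]))
```

```text
{'reader': [0.551, 0.263, 0.127], 'code': [0.532, -0.032, 0.024], 'cover': [0.565, -0.301, 0.068], 'mat': [0.5, 0.214, 0.005]}
top readertop 239 z 0.1248 ('c', array([554.3, 274.2]), [(46.1, -42.7), (35.9, 47.3)]) [0.5538 0.2722]
top readerall 500 z 0.1044 ('c', array([552.1, 270.2]), [(61.4, -28.7), (50.8, 61.3)]) [0.5527 0.2654]
top rib 176 z 0.0638 ('c', array([ 565.6, -309.5]), [(59.4, -32.7), (24.9, 57.3)]) [ 0.5654 -0.3084]
top flange 539 z 0.0322 ('c', array([ 564.9, -309.6]), [(87.5, -0.3), (91.7, 89.7)]) [ 0.5648 -0.3075]
top house 1745 z 0.0572 ('c', array([531. , -30.5]), [(126.9, -84.2), (150.2, 5.8)]) [ 0.5306 -0.0306]
top rim 510 z 0.0599 ('c', array([530.6, -32.1]), [(115.0, -80.4), (117.3, 9.6)]) [ 0.5305 -0.03  ]
top mat ('c', array([540.9, 272.5]), [(150.3, -16.3), (144.6, 73.7)]) 0.0034711877294326975
top code ('c', array([531.6, -30.4]), [(29.9, -0.3), (27.0, 89.7)])
side readertop 133 z 0.1219 ('c', array([554.1, 269.5]), [(44.7, -44.8), (36.3, 45.2)]) [0.5543 0.2656]
side readerall 538 z 0.0754 ('c', array([550.7, 265.6]), [(58.5, -27.4), (47.2, 62.6)]) [0.5533 0.2601]
side rib 258 z 0.063 ('c', array([ 565.1, -311.1]), [(59.7, -31.7), (25.2, 58.3)]) [ 0.5648 -0.313 ]
side flange 696 z 0.0315 ('c', array([ 565.8, -311.9]), [(88.2, -11.7), (91.6, 78.3)]) [ 0.5634 -0.3196]
side house 1526 z 0.0557 ('c', array([530.6, -33. ]), [(127.2, -84.4), (149.9, 5.6)]) [ 0.5299 -0.0387]
side rim 308 z 0.0592 ('c', array([530.8, -31.7]), [(113.1, -35.3), (106.3, 54.7)]) [ 0.5295 -0.0347]
side mat ('c', array([532.6, 274.6]), [(242.2, -21.0), (155.7, 69.0)]) 0.0017537897333228826
side code ('c', array([532.7, -19.7]), [(42.3, -41.4), (39.8, 48.6)])
```

View pics/crop.png

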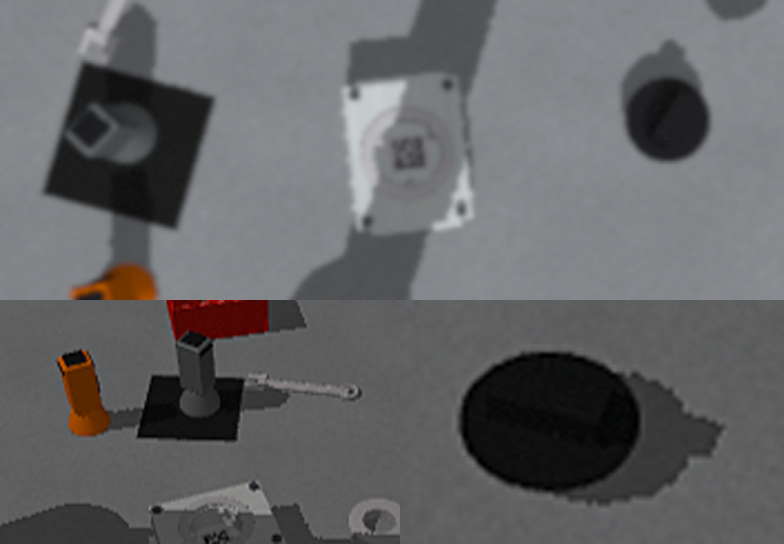

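The crop confirms it: the grey reader stands on the black mat and the orange one stands off it. Every size I measured matches the description.
- Reader: about (0.554, 0.271), jaw axis at 46°.
- Pocket axis: about (0.531, -0.032).
- Cover: about (0.565, -0.310), jaw axis at 58°.

Now moving to the reader.

```bash
python3 -m creep '{"delta_pos":[[0,-2,-1.9],[0,-5,-4.7],[0,-8.5,-8],[0,-12,-11.3],[0,-15.5,-14.6],[0,-19,-17.9],[0,-22.5,-21.2],[0,-26,-24.4],[0,-29.5,-27.7],[0,-32.6,-30.6]],"dr":[[-0.06,0,0],[-0.16,0,0],[-0.26,0,0],[-0.37,0,0],[-0.48,0,0],[-0.59,0,0],[-0.7,0,0],[-0.81,0,0],[-0.92,0,0],[-1.02,0,0]]}' 1
cat >> h.py <<'E'
def plan(p,yaw):
    "TCP target p, tool y at yaw deg, tool straight down -> delta cm, rotvec"
    c,s=np.cos(np.radians(yaw)),np.sin(np.radians(yaw))
    x=np.array([0,0,-1.]);y=np.array([c,s,0]);T=np.stack([x,y,np.cross(x,y)],1)
    print(delta(p),R.from_matrix(rot().T@T).as_rotvec().round(3))
E
python3 -c "
from h import *
plan([.554,.271,.23],46)"
```

```text
clock: 1.1
position: [0.3703, -0.1342, 0.2312]
ee_rot: [0.443, 0.551, 0.443, -0.551]
contact_force: [1.3, -0.4, -0.7]
width: 0.0855
[  0.13   9.23 -43.52] [-1.019 -0.    -0.   ]
```

```bash
python3 -m creep '{"delta_pos":[[0,0.9,-4.4],[0,1.9,-8.9],[0,2.8,-13.3],[0,3.8,-17.8],[0,4.7,-22.2],[0,5.6,-26.6],[0,6.6,-31],[0,7.5,-35.5],[0,8.6,-40.5],[0.1,9.2,-43.5]],"dr":[[-0.1,0,0],[-0.2,0,0],[-0.3,0,0],[-0.41,0,0],[-0.52,0,0],[-0.63,0,0],[-0.74,0,0],[-0.85,0,0],[-0.95,0,0],[-1.02,0,0]]}' 1
python3 - <<'E'
from h import *
plan([.554,.271,.08],46)
im=cam("side");cv2.imwrite("pics/s1.png",cv2.resize(im["pixels"][60:200,200:400],None,fx=3,fy=3))
E
```

```text
clock: 2.1
position: [0.5562, 0.271, 0.2295]
ee_rot: [0.656, 0.265, 0.656, -0.264]
contact_force: [0.2, -0.3, -0.5]
width: 0.0851
[14.95 -0.16 -0.15] [ 0.001 -0.001 -0.001]
```

View pics/s1.png

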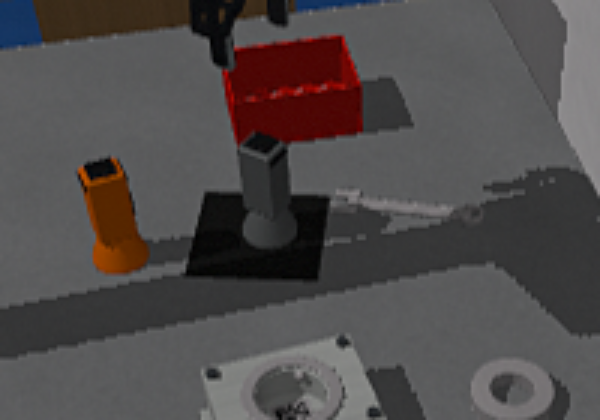

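The open fingers, at (222,45) and (278,10) in the crop, are above and on either side of the reader top at (263,147), and they open in the right direction. Descending and gripping.

```bash
python3 -m creep '{"delta_pos":[[2,-0.1,-0.1],[4,-0.1,-0.1],[6,-0.15,-0.15],[8,-0.15,-0.15],[10,-0.15,-0.15],[11.5,-0.15,-0.15],[13,-0.15,-0.15],[14,-0.15,-0.15],[14.7,-0.15,-0.15],[14.9,-0.15,-0.15]],"dr":[[0,0,0],[0,0,0],[0,0,0],[0,0,0],[0,0,0],[0,0,0],[0,0,0],[0,0,0],[0,0,0],[0,0,0]]}' 1
python3 -m creep '{"delta_pos":[[0,0,0],[0,0,0],[0,0,0],[0,0,0],[0,0,0],[0,0,0],[0,0,0],[0,0,0],[0,0,0],[0,0,0]],"dr":[[0,0,0],[0,0,0],[0,0,0],[0,0,0],[0,0,0],[0,0,0],[0,0,0],[0,0,0],[0,0,0],[0,0,0]]}' -1 50
```

```text
clock: 3.15
position: [0.5527, 0.2674, 0.0805]
ee_rot: [0.655, 0.266, 0.655, -0.267]
contact_force: [0.4, 0.5, 0.0]
width: 0.0854
clock: 4.15
position: [0.554, 0.2681, 0.082]
ee_rot: [0.656, 0.267, 0.655, -0.266]
contact_force: [0.4, 1.2, 5.6]
width: 0.0356
```

```bash
python3 -m creep '{"delta_pos":[[-0.5,0,0],[-1.5,0,0],[-3,0,0],[-4.5,0,0],[-6,0,0],[-7.5,0,0],[-9,0,0],[-10,0,0],[-10.4,0,0],[-10.5,0,0]],"dr":[[0,0,0],[0,0,0],[0,0,0],[0,0,0],[0,0,0],[0,0,0],[0,0,0],[0,0,0],[0,0,0],[0,0,0]]}' -1 50
python3 -m creep '{"delta_pos":[[0,-1,0.8],[0,-3,2.5],[0,-5.5,4.5],[0,-8.5,7],[0,-11.5,9.5],[0,-14.5,12],[0,-17.5,14.5],[0,-20.5,17],[0,-22.5,18.6],[0,-23.2,19.2]],"dr":[[0,0,0],[0,0,0],[0,0,0],[0,0,0],[0,0,0],[0,0,0],[0,0,0],[0,0,0],[0,0,0],[0,0,0]]}' -1 50
python3 -m creep '{"delta_pos":[[0,0,0],[0,0,0]],"dr":[[0,0,0],[0,0,0]]}' -1 50
python3 - <<'E'
from h import *
plan([.531,-.032,.186],46)
im=cam("side");cv2.imwrite("pics/s2.png",cv2.resize(im["pixels"][90:270,200:420],None,fx=3,fy=3))
E
```

```text
clock: 5.15
position: [0.5529, 0.2676, 0.1864]
ee_rot: [0.655, 0.266, 0.655, -0.266]
contact_force: [-0.3, -0.4, -1.8]
width: 0.0357
clock: 6.15
position: [0.5275, -0.0355, 0.1855]
ee_rot: [0.654, 0.267, 0.655, -0.268]
contact_force: [0.3, 0.1, -1.5]
width: 0.0355
clock: 6.35
position: [0.5286, -0.0318, 0.1859]
ee_rot: [0.655, 0.266, 0.655, -0.266]
contact_force: [-1.3, 0.4, -2.8]
width: 0.0354
[-0.01  0.16  0.19] [-0.004 -0.001 -0.   ]
```

View pics/s2.png

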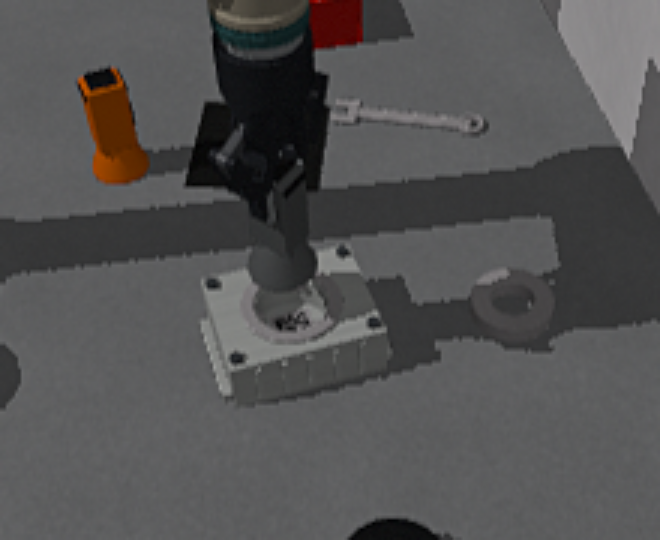

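The reader hangs upright with its hood at (283,262), just above the pocket at (290,305). I'll hold it still for 1.6 s and check the offset with depth.

```bash
python3 -m creep '{"delta_pos":[[0,0.1,0.1],[0,0.1,0.1],[0,0.1,0.1],[0,0.1,0.1],[0,0.1,0.1],[0,0.1,0.1],[0,0.1,0.1],[0,0.1,0.1],[0,0.1,0.1],[0,0.1,0.1]],"dr":[[0,0,0],[0,0,0],[0,0,0],[0,0,0],[0,0,0],[0,0,0],[0,0,0],[0,0,0],[0,0,0],[0,0,0]]}' -1 50
python3 -m creep '{"delta_pos":[[0,0,0],[0,0,0],[0,0,0],[0,0,0],[0,0,0],[0,0,0]],"dr":[[0,0,0],[0,0,0],[0,0,0],[0,0,0],[0,0,0],[0,0,0]]}' -1 50
python3 - <<'E'
from h import *
im=cam("side");W=world(im);x,y,z=W[...,0],W[...,1],W[...,2]
m=(np.hypot(x-.531,y+.032)<.06)&(z>.085)&(z<.14)&(im["depth"]>0);P=W[m]
# circle fit of hood: fit cone r = a - b z with known profile (32 mm at 0, 19 at 36 mm)
from scipy.optimize import least_squares
f=lambda p:np.hypot(P[:,0]-p[0],P[:,1]-p[1])-np.interp(P[:,2]-p[2],[0,.036],[.032,.019])
r=least_squares(f,[.531,-.032,.107],loss="soft_l1",f_scale=.003);print(len(P),P[:,2].min(),r.x.round(4),np.median(abs(r.fun)))
E
```

```text
clock: 7.4
position: [0.5303, -0.0325, 0.1863]
ee_rot: [0.655, 0.266, 0.655, -0.266]
contact_force: [-0.5, 0.7, -1.6]
width: 0.0354
clock: 8.0
position: [0.5303, -0.0324, 0.1863]
ee_rot: [0.655, 0.266, 0.655, -0.266]
contact_force: [-1.1, 0.4, -2.2]
width: 0.0354
272 0.10527199750009734 [ 0.5282 -0.0295  0.1106] 0.0009187215954589989
```

The reader is within about 4 mm of the axis and 81–86 mm above the code, and it was still for over 1 s. Returning it to the mat.

```bash
python3 -m creep '{"delta_pos":[[0,1,-0.8],[0,3,-2.5],[0,5.5,-4.5],[0,8.5,-7],[0,11.5,-9.5],[0,14.5,-12],[0,17.5,-14.5],[0,20.5,-17],[0,22.4,-18.5],[0,23,-19.1]],"dr":[[0,0,0],[0,0,0],[0,0,0],[0,0,0],[0,0,0],[0,0,0],[0,0,0],[0,0,0],[0,0,0],[0,0,0]]}' -1 50
python3 -m creep '{"delta_pos":[[0,0,0],[1,0,0],[3,0,0],[5,0,0],[7,0,0],[8.5,0,0],[9.4,0,0],[9.8,0,0],[10.1,0,0],[10.3,0,0]],"dr":[[0,0,0],[0,0,0],[0,0,0],[0,0,0],[0,0,0],[0,0,0],[0,0,0],[0,0,0],[0,0,0],[0,0,0]]}' -1 50
python3 -m creep '{"delta_pos":[[0,0,0],[0,0,0],[0,0,0]],"dr":[[0,0,0],[0,0,0],[0,0,0]]}' -1 50
```

```text
clock: 9.05
position: [0.5535, 0.2692, 0.186]
ee_rot: [0.655, 0.266, 0.656, -0.265]
contact_force: [-0.1, -0.1, -1.0]
width: 0.0352
clock: 10.05
position: [0.5544, 0.2654, 0.0837]
ee_rot: [0.655, 0.267, 0.655, -0.266]
contact_force: [0.1, 0.3, -1.8]
width: 0.0352
clock: 10.35
position: [0.5542, 0.2658, 0.0838]
ee_rot: [0.655, 0.266, 0.655, -0.266]
contact_force: [-0.1, 0.2, -1.5]
width: 0.0353
```

```bash
python3 -m creep '{"delta_pos":[[0.05,0,0],[0.1,0,0],[0.15,0,0],[0.15,0,0]],"dr":[[0,0,0],[0,0,0],[0,0,0],[0,0,0]]}' -1 50
```

```text
clock: 10.75
position: [0.5539, 0.2657, 0.082]
ee_rot: [0.655, 0.266, 0.655, -0.266]
contact_force: [-0.1, -2.0, 0.5]
width: 0.0353
```

```bash
python3 -m creep '{"delta_pos":[[0.05,0,0],[0.05,0,0],[0.05,0,0],[0.05,0,0],[0.05,0,0],[0.05,0,0],[0.05,0,0],[0.05,0,0]],"dr":[[0,0,0],[0,0,0],[0,0,0],[0,0,0],[0,0,0],[0,0,0],[0,0,0],[0,0,0]]}' 1 50
python3 -m creep '{"delta_pos":[[-1,0,0],[-2.5,0,0],[-4.5,0,0],[-6.5,0,0],[-8.5,0,0],[-10.5,0,0],[-12.5,0,0],[-14,0,0],[-15,0,0],[-15.2,0,0]],"dr":[[0,0,0],[0,0,0],[0,0,0],[0,0,0],[0,0,0],[0,0,0],[0,0,0],[0,0,0],[0,0,0],[0,0,0]]}' 1
python3 - <<'E'
from h import *
im=cam("side");W=world(im);x,y,z=W[...,0],W[...,1],W[...,2]
for lo,hi in((.115,.135),(.012,.135)):
    P=W[(np.hypot(x-.554,y-.268)<.06)&(z>lo)&(z<hi)&(im["depth"]>0)];print(len(P),np.median(P[:,2]),cv2.minAreaRect((P[:,:2]*1000).astype(np.float32)))
cv2.imwrite("pics/s3.png",cv2.resize(im["pixels"][60:200,200:400],None,fx=3,fy=3))
plan([.565,-.310,.23],58);plan([.565,-.310,.23],-122)
E
```

```text
clock: 11.55
position: [0.5539, 0.2656, 0.0812]
ee_rot: [0.655, 0.266, 0.655, -0.266]
contact_force: [0.1, -0.3, 0.0]
width: 0.0853
clock: 12.55
position: [0.5545, 0.2658, 0.2351]
ee_rot: [0.656, 0.267, 0.654, -0.265]
contact_force: [0.3, -0.1, -0.3]
width: 0.0853
111 0.12351356123229817 ((551.9205932617188, 264.2079162597656), (35.15589141845703, 41.320404052734375), 44.954830169677734)
539 0.07653890088886445 ((550.8193359375, 260.6531066894531), (47.020145416259766, 55.66779708862305), 79.69242095947266)
[  0.41 -40.51  40.93] [-0.213  0.001 -0.001]
[  0.41 -40.51  40.93] [ 2.928e+00 -2.000e-03 -1.000e-03]
```

View pics/s3.png

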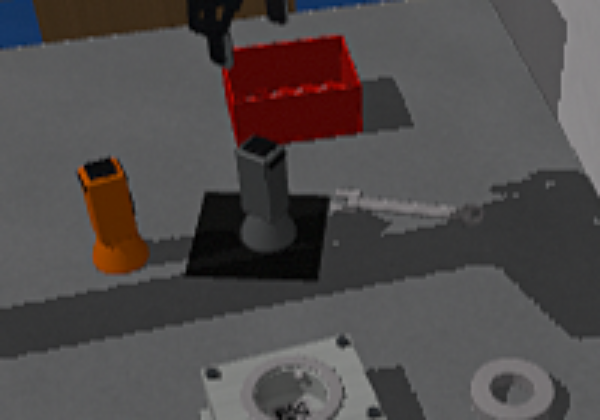

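The reader stands upright on its mat at (268,195) in the crop, and measures (0.552, 0.264). Now the cover.

```bash
python3 -m creep '{"delta_pos":[[0,-1.5,1.5],[0,-4,4],[0,-7,7],[0,-10,10],[0,-13,13],[0,-16,16],[0,-19,19],[0,-22,22],[0,-25,25],[0,-28,28]],"dr":[[0,0,0],[-0.02,0,0],[-0.04,0,0],[-0.06,0,0],[-0.08,0,0],[-0.1,0,0],[-0.12,0,0],[-0.15,0,0],[-0.18,0,0],[-0.213,0,0]]}' 1
python3 -c "
from h import *
plan([.565,-.310,.15],58)"
```

```text
clock: 13.6
position: [0.5585, -0.1318, 0.2323]
ee_rot: [0.679, 0.195, 0.68, -0.195]
contact_force: [0.4, 0.2, 1.0]
width: 0.0849
[  8.21 -14.77  10.  ] [ 0.001 -0.002  0.   ]
```

```bash
python3 -m creep '{"delta_pos":[[0,-3,2],[0,-6,4],[0,-9,6],[0,-11.5,8],[1,-13.8,9.4],[3,-14.8,10],[5,-14.8,10],[7,-14.8,10],[8,-14.8,10],[8.2,-14.8,10]],"dr":[[0,0,0],[0,0,0],[0,0,0],[0,0,0],[0,0,0],[0,0,0],[0,0,0],[0,0,0],[0,0,0],[0,0,0]]}' 1
python3 -m creep '{"delta_pos":[[0,0,0],[0,0,0]],"dr":[[0,0,0],[0,0,0]]}' 1
python3 - <<'E'
from h import *
im=cam("side");W=world(im);x,y,z=W[...,0],W[...,1],W[...,2]
for lo,hi in((.055,.075),(.022,.042)):
    P=W[(np.hypot(x-.565,y+.31)<.06)&(z>lo)&(z<hi)&(im["depth"]>0)];print(len(P),np.median(P[:,2]),cv2.minAreaRect((P[:,:2]*1000).astype(np.float32)))
plan([.565,-.310,.038],58)
cv2.imwrite("pics/s4.png",cv2.resize(im["pixels"][180:340,240:440],None,fx=3,fy=3))
E
```

```text
clock: 14.6
position: [0.5645, -0.3081, 0.1491]
ee_rot: [0.678, 0.195, 0.681, -0.195]
contact_force: [-0.2, 0.8, -0.2]
width: 0.0851
clock: 14.8
position: [0.5662, -0.3091, 0.1523]
ee_rot: [0.68, 0.195, 0.679, -0.195]
contact_force: [0.1, -0.1, 1.2]
width: 0.0854
251 0.06292279635971944 ((564.898193359375, -312.31427001953125), (26.063268661499023, 59.80556869506836), 60.17131805419922)
673 0.031422386835413346 ((565.4694213867188, -312.72021484375), (90.99232482910156, 88.05682373046875), 8.220747947692871)
[11.45 -0.14 -0.08] [0.    0.002 0.   ]
```

View pics/s4.png

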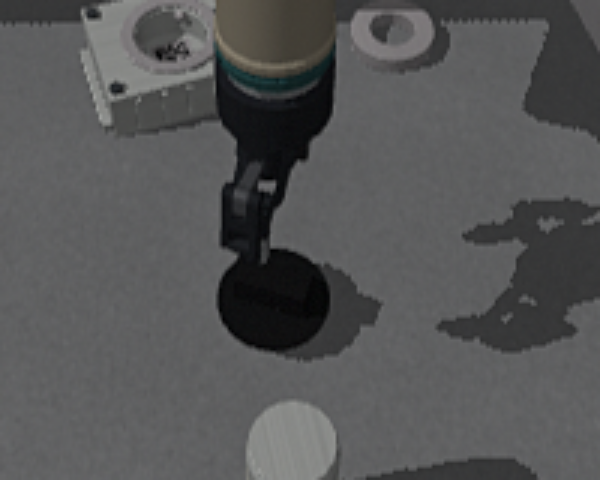

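The gripper is centred over the cover, whose rib is at (273,293) in the crop. Descending and gripping.

```bash
python3 -m creep '{"delta_pos":[[1.5,-0.1,-0.05],[3,-0.1,-0.05],[5,-0.1,-0.05],[7,-0.1,-0.05],[8.5,-0.1,-0.05],[9.5,-0.1,-0.05],[10.3,-0.1,-0.05],[10.9,-0.1,-0.05],[11.2,-0.1,-0.05],[11.3,-0.1,-0.05]],"dr":[[0,0,0],[0,0,0],[0,0,0],[0,0,0],[0,0,0],[0,0,0],[0,0,0],[0,0,0],[0,0,0],[0,0,0]]}' 1
python3 -m creep '{"delta_pos":[[0,0,0],[0,0,0],[0,0,0],[0,0,0],[0,0,0],[0,0,0],[0,0,0],[0,0,0],[0,0,0],[0,0,0]],"dr":[[0,0,0],[0,0,0],[0,0,0],[0,0,0],[0,0,0],[0,0,0],[0,0,0],[0,0,0],[0,0,0],[0,0,0]]}' -1 100
```

```text
clock: 15.85
position: [0.5648, -0.3096, 0.0384]
ee_rot: [0.68, 0.195, 0.68, -0.195]
contact_force: [-0.4, 0.1, 0.3]
width: 0.0853
clock: 16.85
position: [0.565, -0.3097, 0.0388]
ee_rot: [0.68, 0.195, 0.679, -0.195]
contact_force: [0.2, 0.1, 6.1]
width: 0.0221
```

```bash
python3 -m creep '{"delta_pos":[[-0.5,0,0],[-1.5,0,0],[-3,0,0],[-4.5,0,0],[-6,0,0],[-7.5,0,0],[-9,0,0],[-10.5,0,0],[-11.5,0,0],[-12,0,0]],"dr":[[0,0,0],[0,0,0],[0,0,0],[0,0,0],[0,0,0],[0,0,0],[0,0,0],[0,0,0],[0,0,0],[0,0,0]]}' -1 100
python3 -c "
from h import *
plan([.531,-.032,.155],58)"
```

```text
clock: 17.85
position: [0.5648, -0.3097, 0.1594]
ee_rot: [0.68, 0.195, 0.679, -0.195]
contact_force: [-0.6, -0.3, -0.2]
width: 0.022
[  0.42  21.75 -17.59] [-0.     0.001  0.   ]
```

```bash
python3 -m creep '{"delta_pos":[[0,1,-0.8],[0,3,-2.4],[0,5.5,-4.4],[0,8.5,-6.9],[0,11.5,-9.3],[0,14.5,-11.7],[0,17.5,-14.2],[0,20,-16.2],[0,21.3,-17.2],[0,21.7,-17.6]],"dr":[[0,0,0],[0,0,0],[0,0,0],[0,0,0],[0,0,0],[0,0,0],[0,0,0],[0,0,0],[0,0,0],[0,0,0]]}' -1 100
python3 -m creep '{"delta_pos":[[0,0,0],[0,0,0],[0,0,0]],"dr":[[0,0,0],[0,0,0],[0,0,0]]}' -1 100
python3 - <<'E'
from h import *
p=manip.get_state()["position"];print(p)
for n in("side","top"):
    im=cam(n);W=world(im);x,y,z=W[...,0],W[...,1],W[...,2];zo=p[2]-.0388
    Q=W[(np.hypot(x-.531,y+.032)<.065)&(z>zo+.027)&(z<zo+.037)&(im["depth"]>0)]
    print(n,len(Q))
    if len(Q)>20:
        print("minCircle",cv2.minEnclosingCircle((Q[:,:2]*1000).astype(np.float32)))
        A=np.c_[Q[:,:2]-[.531,-.032],np.ones(len(Q))];print("plane",np.linalg.lstsq(A,Q[:,2],rcond=None)[0].round(4))
    if n=="side":cv2.imwrite("pics/s5.png",cv2.resize(im["pixels"][100:260,220:420],None,fx=3,fy=3))
plan([.531,-.032,.09],58)
E
```

```text
clock: 18.85
position: [0.5296, -0.0303, 0.1578]
ee_rot: [0.679, 0.194, 0.68, -0.194]
contact_force: [0.5, 0.3, -1.1]
width: 0.0223
clock: 19.15
position: [0.5308, -0.0334, 0.1582]
ee_rot: [0.68, 0.195, 0.679, -0.196]
contact_force: [-0.1, -0.2, -0.8]
width: 0.0221
[ 0.53083338 -0.03341985  0.15817582]
side 395
minCircle ((530.86669921875, -35.2534065246582), 47.57182312011719)
plane [-0.0011  0.0046  0.1507]
top 0
[ 6.82  0.12 -0.04] [-0.002  0.     0.   ]
```

View pics/s5.png

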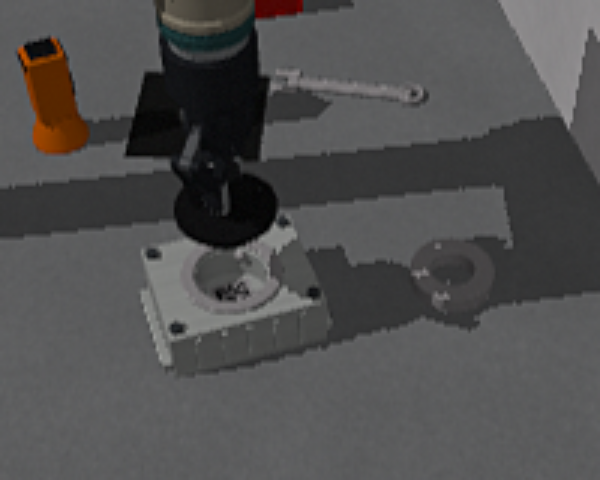

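The cover hangs level over the pocket: flange at (226,210), pocket at (232,280) in the crop. It sits about 2 mm off toward -y, so I'll correct that while lowering it to just above the balls.

```bash
python3 -m creep '{"delta_pos":[[0,0.15,-0.1],[1,0.15,-0.1],[2,0.15,-0.1],[3,0.15,-0.1],[4,0.15,-0.1],[5,0.15,-0.1],[5.8,0.15,-0.1],[6.4,0.15,-0.1],[6.7,0.15,-0.1],[6.8,0.15,-0.1]],"dr":[[0,0,0],[0,0,0],[0,0,0],[0,0,0],[0,0,0],[0,0,0],[0,0,0],[0,0,0],[0,0,0],[0,0,0]]}' -1 120
python3 -m creep '{"delta_pos":[[0,0,0],[0,0,0],[0,0,0]],"dr":[[0,0,0],[0,0,0],[0,0,0]]}' -1 120
```

```text
clock: 20.25
position: [0.5303, -0.0303, 0.09]
ee_rot: [0.68, 0.195, 0.68, -0.195]
contact_force: [-0.4, 0.3, -1.0]
width: 0.0219
clock: 20.55
position: [0.5307, -0.0304, 0.0907]
ee_rot: [0.68, 0.195, 0.679, -0.195]
contact_force: [0.5, -0.3, -1.5]
width: 0.0219
```

```bash
python3 -m creep '{"delta_pos":[[0.1,0,0],[0.2,0,0],[0.3,0,0],[0.4,0,0],[0.5,0,0],[0.6,0,0],[0.7,0,0],[0.8,0,0],[0.8,0,0]],"dr":[[0,0,0],[0,0,0],[0,0,0],[0,0,0],[0,0,0],[0,0,0],[0,0,0],[0,0,0],[0,0,0]]}' -1 120
python3 -m creep '{"delta_pos":[[0.1,0,0],[0.2,0,0],[0.3,0,0],[0.3,0,0]],"dr":[[0,0,0],[0,0,0],[0,0,0],[0,0,0]]}' -1 120
```

```text
clock: 21.45
position: [0.5312, -0.0306, 0.0847]
ee_rot: [0.681, 0.195, 0.679, -0.195]
contact_force: [-3.7, 0.1, 12.9]
width: 0.022
clock: 21.85
position: [0.5316, -0.0307, 0.0812]
ee_rot: [0.681, 0.195, 0.678, -0.195]
contact_force: [-1.5, 0.6, 10.1]
width: 0.0216
```

```bash
python3 -m creep '{"delta_pos":[[0.1,0,0],[0.2,0,0],[0.3,0,0],[0.4,0,0],[0.4,0,0]],"dr":[[0,0,0],[0,0,0],[0,0,0],[0,0,0],[0,0,0]]}' -1 120
python3 -m creep '{"delta_pos":[[0.1,0,0],[0.2,0,0],[0.3,0,0],[0.4,0,0],[0.4,0,0]],"dr":[[0,0,0],[0,0,0],[0,0,0],[0,0,0],[0,0,0]]}' -1 120
```

```text
clock: 22.35
position: [0.5297, -0.0303, 0.0736]
ee_rot: [0.679, 0.195, 0.68, -0.195]
contact_force: [2.8, -1.2, -11.3]
width: 0.0217
clock: 22.85
position: [0.5301, -0.0302, 0.0729]
ee_rot: [0.68, 0.195, 0.68, -0.195]
contact_force: [-2.1, 2.1, 5.9]
width: 0.0222
```

The force peaked, then dropped to -11 N as it snapped in. TCP is now 0.073, the expected home height. Building up the press.

```bash
python3 -m creep '{"delta_pos":[[0.1,0,0],[0.2,0,0],[0.2,0,0],[0.2,0,0]],"dr":[[0,0,0],[0,0,0],[0,0,0],[0,0,0]]}' -1 120
```

```text
clock: 23.25
position: [0.5302, -0.0302, 0.0728]
ee_rot: [0.68, 0.195, 0.679, -0.195]
contact_force: [-5.5, 1.6, 19.2]
width: 0.0219
```

```bash
python3 -m creep '{"delta_pos":[[0.1,0,0],[0.1,0,0],[0.1,0,0],[0.1,0,0],[0.1,0,0],[0.1,0,0],[0.1,0,0],[0.1,0,0],[0.1,0,0],[0.1,0,0]],"dr":[[0,0,0],[0,0,0],[0,0,0],[0,0,0],[0,0,0],[0,0,0],[0,0,0],[0,0,0],[0,0,0],[0,0,0]]}' -1 120
python3 - <<'E'
from h import *
im=cam("side");W=world(im);x,y,z=W[...,0],W[...,1],W[...,2]
Q=W[(np.hypot(x-.531,y+.032)<.05)&(z>.0625)&(z<.07)&(im["depth"]>0)];print(len(Q),np.median(Q[:,2]),cv2.minEnclosingCircle((Q[:,:2]*1000).astype(np.float32)))
A=np.c_[Q[:,:2]-[.531,-.032],np.ones(len(Q))];print("plane",np.linalg.lstsq(A,Q[:,2],rcond=None)[0].round(4))
Q=W[(np.hypot(x-.552,y-.264)<.06)&(z>.115)&(z<.135)&(im["depth"]>0)];print("reader",len(Q),np.median(Q,0).round(3))
print(manip.get_state()["contact_force"])
cv2.imwrite("pics/s6.png",cv2.resize(im["pixels"][60:260,200:420],None,fx=3,fy=2.9))
E
```

```text
clock: 24.25
position: [0.5302, -0.0301, 0.0728]
ee_rot: [0.68, 0.195, 0.679, -0.195]
contact_force: [-7.9, 1.8, 25.2]
width: 0.0217
333 0.06518954976756047 ((531.249267578125, -33.18256378173828), 47.15525817871094)
plane [-0.0021  0.0016  0.0653]
reader 0 [nan nan nan]
[-7.72643631  2.94086712 24.89047447]
  return _methods._mean(a, axis=axis, dtype=dtype,
  ret = um.true_divide(
```

View pics/s6.png

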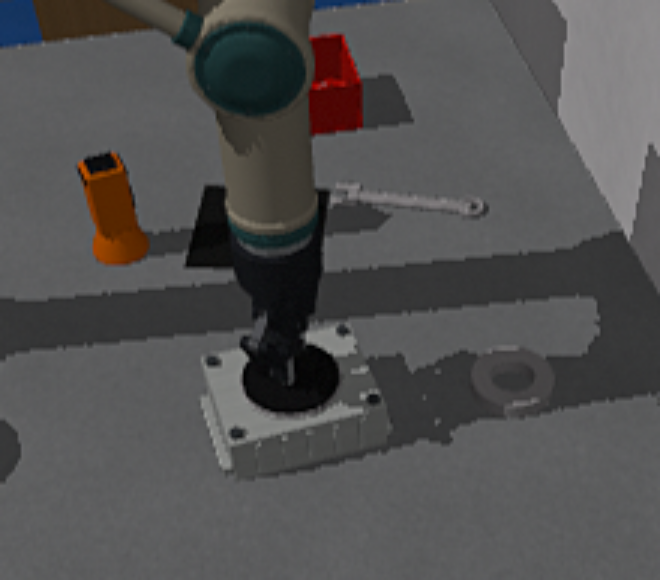

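The cover sits flush and level on the ring at (291,377) in the crop, flange top about 65–66 mm up, pressed with 25 N. The arm hides the reader here, so I'll check it from above before handing in.

Run:
```python
from h import *
im=cam("top");W=world(im);x,y,z=W[...,0],W[...,1],W[...,2]
Q=W[(np.hypot(x-.552,y-.266)<.06)&(z>.11)&(z<.14)&(im["depth"]>0)];print("reader",len(Q),np.median(Q,0).round(3) if len(Q) else "")
ok=len(Q)>100
s=manip.get_state();print(s["contact_force"],s["position"],s["clock"])
if ok and s["contact_force"][2]>15: print(manip.sign_off())
```

```text
reader 244 [0.551 0.267 0.125]
[-7.31145942  2.90501955 25.75008288] [ 0.53017728 -0.03016188  0.07278553] 24.35
the job is handed in; nothing more can be done
None
```

The whole job was done and handed in at 24.35 s, with the arm still pressing on the cover. No verdict is reported, so this rests on my own checks.

- **Reading:** I held the grey reader still and upright for about 1.6 s, 81–86 mm above the code plate and within about 4 mm of the pocket's axis.
- **Reader put back:** I stood it on its mat and let go. A last look from above found its top at (0.551, 0.267), at the right height, about 11 mm from the mat's centre.
- **Cover:** The push rose to about 13 N, then dropped to −11 N as the cover snapped in. It sits level, with the flange top at about 65–66 mm and roughly 1–2 mm off the axis. At hand-in it was pressed down with about 25 N.

Two limits on the checks:
- **Sideways force:** About 8 N of sideways force remained on the tool along −x.
- **Reader hidden from the side:** The arm blocked the side camera's view of the reader at the end, so that check came from the top camera only.

I saw no contact with the bystanders, but I did not measure their positions again.

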